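# Clear a pine offcut down the scrap chute

### The job

Clear the red-ended pine offcut off the saw-side ledge, pushing it without ever picking it up. First push it sideways until its whole long side is flat against the fence's wooden facing and keep it pressed there lightly but definitely (about 10 N) for about a second; then slide it lengthwise along the fence, past the guide wall and off the end of the ledge so that it drops into the metal chute and stays there. Never push the offcut harder than 20 N, and leave all the other things where they are.

Things in the scene. Friction and masses are not known exactly. Their poses are not given: they have to be found in the camera images.
- station: Fixed wooden ledge (white top) with a metal chute at its +y end, standing on the table. Origin on the table under the ledge. In its own frame (mm): flat ledge top at z=160, x -90..90, y -220..100; the drop edge is at y=100. The fence stands along the +x side.
- gateway (a point): Point on the ledge top at the drop edge, at the inner end of the guide wall (station frame -6, 100, 160 mm). The guide wall, 12 mm thick (y 88..100) and 30 high above the ledge, closes the drop end from here to x=-90; the way out lies between this point and the fence. It turns with the station.
- chute_end (a point): Middle of the chute floor at its end wall (station frame 35, 345, 14 mm). The open-topped chute lies beyond the drop edge: inside x -6..76, y 100..345, walls up to z=125; its floor slopes from z=82 at the ledge to z=14 at y=245, then is level. Turns with the station.
- fence: Fixed grey block, 45 thick, 300 long, 30 high above the ledge. Origin at ledge height, mid-length of its -x face (station 80, -50, 160 mm). Before that face stands a wooden facing strip, 300 long, 2..28 mm above the ledge. Set by hand: its front lies 10 to 34 mm to the -x side of the origin, unmeasured, so feel for it. Rubber-backed: gives 1 mm per 10 N, up to 4 mm.
- offcut: Loose pine offcut, 44 (its x) by 110 (its y, the long way) by 36 (its z), 0.07 to 0.14 kg, a 12 mm red-painted band at each end. Origin at the centre of its underside. It starts on the ledge, askew by up to about 17 degrees, a few cm short of the facing and in line with the guide wall: pushed straight along from there it jams.
- keeper: Loose dark wood stop block, 50 x 30 x 30 mm, on the rear (-y) end of the ledge; origin at the centre of its underside. Leave alone.
- glue: White glue bottle with orange cap, 52 mm diameter, 130 mm tall; origin under its base. Leave alone.
- tape: Blue roll of tape lying flat, 90 mm diameter, 24 mm high; origin under its centre. Leave alone.
- jar: Glass screw jar, 64 mm diameter, 75 mm tall; origin under its base. Leave alone.
- driver: Red-handled screwdriver lying on the table, about 200 mm long; origin under it, tip towards its +x. Leave alone.
- boxcar: Green model boxcar, 35 x 150 x 51 mm, standing on the model track at the far side; origin under its centre, long axis y. Leave alone.
- parts_box: Yellow parts box, 85 x 60 x 45 mm; origin under its centre. Leave alone.

How it is judged:
By the outcome, as a careful person would: the job done as asked, in the order asked, and still so for the second after the job is handed in, with the robot touching nothing.
It also fails if it takes over 69 s, if anything falls off the work surface, if the arm or the gripper's body presses on something with over 40 N, if the wrist force passes 120 N, or if a joint passes its speed limit or range.

### The arm

A 6-joint arm with a two-finger parallel gripper is mounted at the origin on the work surface. World frame = base frame: x ahead of the robot, y to its left, z up, the work surface at z = 0. Lengths are in m, angles in degrees, forces in N, time in s.
With the tool pointing down it reaches from about 0.2 to 0.875 m from the base axis. Payload 3.4 kg.
Tool frame: the origin (TCP) lies midway between the tips of the shut fingers; the grasp point (between the pads) lies arm.grasp_offset behind it (arm.grasp_offset is the distance from the TCP to the grasp point, in m); z points along the fingers, y is the line along which they close (so a half turn about z gives the same grasp; the last joint's range is limited). The gripper opens to 94 mm and grips with 3 to 60 N. Pads are 16 mm wide; open, the fingers measure 119 mm over their backs; the gripper's body (75 mm by 177 mm) begins 78 mm behind the grasp point.
Start: joints at [-80.787, 15.808, 86.224, -0, 77.962, -6.933], TCP at [0.16, -0.552, 0.205] pointing down, gripper open.
Joint ranges: [-165.64, 165.64], [-43.16, 119.46], [12.63, 154.43], [-67.54, 247.53], [6.08, 155.33], [-154.97, 154.97]. Speed limits (degrees/s): [147.25, 147.25, 180, 180, 180, 180].

### API

Orientations are given as a 3x3 rotation matrix whose columns are the frame's x, y, z axes.
In Python, from workcell import telemetry, snapshot, ticket, arm gives the robot as it stands.
- The arm moves only by the tool play_rows, never from a script. Its argument "moves" is one flat list of numbers, 7 for each row, row after row: the turn, a rotation vector about the tool's x, y, z normalised to -1 to 1, where 1 is pi rad, then the shift along the tool's x, y, z normalised to -1 to 1, where 1 is 300 mm, then the closure, from 0 (fully open) to 1 (shut). In form: [rx, ry, rz, dx, dy, dz, fingers, rx, ry, rz, dx, dy, dz, fingers, ...]. A call has 1 to 5 rows; each row is the pose to reach, as a shift and turn from the pose commanded when the call began, along the tool's axes at that moment, turning the shorter way round; what a row does not reach only later rows make up. A row lasts 1/8 s, in which the tool goes at most 62.5 mm and 10.7 degrees, less where a joint would pass 70% of its speed; a pose out of reach is approached as far as the arm can. A call with a number of a shift or a turn outside -1 to 1 is refused whole. A call with a gripper value outside its range is refused whole. The fingers move at their own pace and stop on an object; "squeeze" is the grip in N (left out, the last holds). Time passes only in rows, so rows that repeat a pose let the fingers close. It gives the time, the measured TCP pose, the force, the opening and the grip force at its end, in the units of the state.
- telemetry.get_state(): the state, without advancing time (a new reading comes with each control period).
- snapshot(name): name is "scene" or "top" or "wrist"; returns a dict with "frame" (400x640x3 uint8, blue, green, red), "K" (3x3 intrinsics, pixels), "R" (3x3) and "t" (3): a world point X has camera coordinates R X + t. Camera axes: x right, y down, z forward; pixel columns grow to the right and rows downward; lengths in m; the calibration is good to about 2 mm. A picture is of the moment at which its call begins. There is no depth.
- ticket.job_done(): hands the job in; it is judged then, once.
The state is a dict: "time": time; "joint_pos": joint angles; "joint_vel": joint speeds; "joint_torque": joint torques, N m; "tcp_pos": TCP position; "tcp_rot": TCP orientation; "force": force on the tool from outside, world axes, zero at the start; "ft_torque": the same for the moment, N m; "finger_gap": opening from 0.0 (shut) to 1.0 (fully open); "grasp_force": force on a finger pad.
Only numpy, scipy, OpenCV 4.12 (cv2) and the standard library are available. Lean on these libraries where they do the work, as an engineer would, in place of code of your own. Each camera call takes 0.05 s, during which the arm holds its last target. There are 200 camera calls.

## Working session

There is one attempt and no reset: what is moved stays moved. The work goes in short steps, Python scripts to look and compute and a tool call to move; the robot and the scene stay as the last step left them, time stands still between calls to the robot, and variables do not carry over. Pictures are saved under pics/ and viewed, at most 10 in all, crops included, and the job is handed in when it is done.

Besides the shell and the picture viewer there is one more tool, called after "Request:" as name(argument=value, ...) on one line, values as JSON. play_rows: Moves the arm, as the interface text tells. Its arguments: {"type":"object","properties":{"moves":{"type":"array"},"squeeze":{"type":"number"}},"required":["moves"]}

```bash
mkdir -p pics
python3 - <<'E'
from workcell import telemetry, snapshot, arm
import cv2,numpy as np
for n in("scene","top"):
    s=snapshot(n);cv2.imwrite(f"pics/{n}0.png",s["frame"]);print(n,s["K"].tolist(),np.round(s["R"],4).tolist(),np.round(s["t"],4).tolist())
print(telemetry.get_state(),arm.grasp_offset)
E
```

```text
scene [[383.41113749548043, 0.0, 319.8567434172611], [0.0, 383.41113749548043, 201.06610486301486], [0.0, 0.0, 1.0]] [[0.5045, 0.8633, 0.0131], [0.5752, -0.3248, -0.7508], [-0.6439, 0.3863, -0.6604]] [-0.3146, -0.2323, 1.4936]
top [[423.9275069043217, 0.0, 319.71961517964763], [0.0, 423.9275069043217, 197.9580647291074], [0.0, 0.0, 1.0]] [[0.0064, -0.9998, 0.02], [-0.987, -0.0095, -0.1605], [0.1606, -0.0187, -0.9868]] [0.0011, 0.5627, 1.4849]
{'time': 0.1, 'joint_pos': array([-8.07865256e+01,  1.58445045e+01,  8.62865614e+01, -1.24469883e-03,
        7.79628553e+01, -6.93348457e+00]), 'joint_vel': array([ 0.01219506, -0.08986404, -0.23660407,  0.07368738,  0.0352979 ,
       -0.02891004]), 'joint_torque': array([ 1.30903663e-03, -4.05456841e+01, -2.37779582e+01,  7.02732406e-02,
        2.99143558e-02, -3.88266392e-05]), 'tcp_pos': array([ 0.15980737, -0.55182118,  0.20469599]), 'tcp_rot': array([[ 9.60550308e-01,  2.78106142e-01, -2.83435412e-04],
       [ 2.78106230e-01, -9.60548967e-01,  1.61468299e-03],
       [ 1.76799665e-04, -1.62980940e-03, -9.99998656e-01]]), 'force': array([-0.24659773, -0.25111012,  0.17736784]), 'ft_torque': array([-0.00849272,  0.00345665,  0.0143997 ]), 'grasp_force': 0.0, 'finger_gap': 1.0007379937405445} 0.0188
```

View pics/scene0.png

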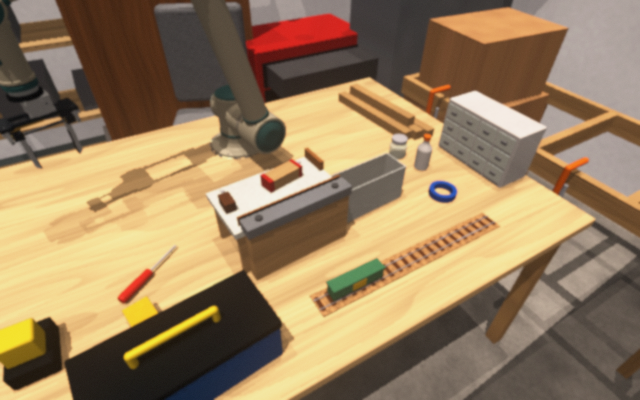

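View pics/top0.png

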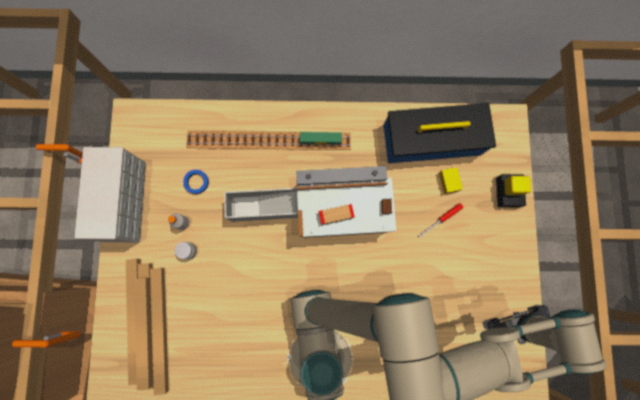

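The scene view shows the ledge, with the fence on the far (+x) side and the chute to the right. In the top view the ledge spans about cols 297–395 and rows 180–237, the offcut is at (337,214), the keeper at (386,206), and the chute is to the left (+y).

```bash
cat > h.py <<'E'
import numpy as np,cv2
from workcell import telemetry,snapshot
def ray(s,px,z):
    px=np.atleast_2d(px).astype(float)
    d=np.c_[px,np.ones(len(px))]@np.linalg.inv(s["K"]).T@s["R"]
    c=-s["R"].T@s["t"]; return (c+d*((z-c[2])/d[:,2])[:,None])
def proj(s,X):
    p=(np.atleast_2d(X)@s["R"].T+s["t"])@s["K"].T; return p[:,:2]/p[:,2:]
E
python3 - <<'E'
from h import *
s=snapshot("top");f=s["frame"]
hsv=cv2.cvtColor(f,cv2.COLOR_BGR2HSV)
roi=np.zeros(f.shape[:2],np.uint8);roi[178:242,293:400]=1
H,S,V=cv2.split(hsv)
red=((H<8)|(H>172))&(S>150)&(V>120)&(roi>0)
n,l,st,c=cv2.connectedComponentsWithStats(red.astype(np.uint8))
for i in range(1,n): 
    if st[i,4]>6: print("red",st[i],c[i],ray(s,c[i],.196)[0])
w=((S<40)&(V>170)&(roi>0)).astype(np.uint8)
n,l,st,c=cv2.connectedComponentsWithStats(w);i=1+np.argmax(st[1:,4]);m=(l==i);print(st[i])
# bottom edge: last white row per col ; right edge: last white col per row
b=np.array([(x,np.where(m[:,x])[0].max()+.5) for x in range(308,390)])
r=np.array([(np.where(m[y])[0].max()+.5,y) for y in range(190,230)])
for nme,e in(("x-90",b),("y-220",r)):
    P=ray(s,e,.16)[:,:2].astype(np.float32);v=cv2.fitLine(P,cv2.DIST_HUBER,0,.001,.001).ravel();print(nme,v,np.degrees(np.arctan2(v[1],v[0])))
kp=((V<90)&(S>80)&(roi>0)).astype(np.uint8);n,l,st,c=cv2.connectedComponentsWithStats(kp)
for i in range(1,n):
    if st[i,4]>20: print("dark",st[i],ray(s,c[i],.19)[0])
cv2.imwrite("pics/top1.png",cv2.resize(f[165:245,215:405],None,fx=4,fy=4,interpolation=cv2.INTER_CUBIC))
E
```

```text
red [349 205   5  13  33] [350.96969697 210.90909091] [ 0.49668816 -0.09300895  0.196     ]
red [319 211   6  13  47] [321.55319149 217.12765957] [0.47559871 0.00217313 0.196     ]
[ 298  178   98   58 3432]
x-90 [ 0.06611012 -0.99781233  0.42788532 -0.08795204] -86.2094
y-220 [ 0.9980426   0.06253834  0.50764215 -0.23896842] 3.5855227
```

View pics/top1.png

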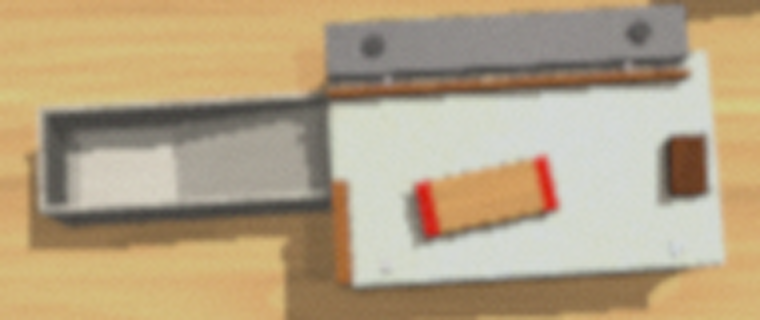

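The crop shows the facing as a brown strip in front of the grey fence, the guide wall at lower left (crop 342,230), and the offcut askew with its +y end towards -x.

The station yaw is about 3.7° and its origin is near (0.5135, -0.018). The offcut sits at about station (-29, -25) mm with a relative yaw of about +8.8°. I'll start moving with the fingers shut.

Request:
play_rows(moves=[0, 0, 0.069, 0.667, -0.667, -0.2, 1, 0, 0, 0.069, 0.667, -0.667, -0.2, 1, 0, 0, 0.069, 0.667, -0.667, -0.2, 1, 0, 0, 0.069, 0.667, -0.667, -0.2, 1, 0, 0, 0.069, 0.667, -0.667, -0.2, 1], squeeze=10)

```text
time: 0.78
tcp_pos: [0.2972, -0.302, 0.2661]
tcp_rot: [[0.998, 0.066, 0.001], [0.066, -0.998, -0.0], [0.001, 0.0, -1.0]]
force: [0.5, -0.1, -0.8]
finger_gap: 0.503
grasp_force: 0.0
```

Request:
play_rows(moves=[0, 0, 0, 0.5, -0.81, 0.05, 1, 0, 0, 0, 0.5, -0.81, 0.05, 1, 0, 0, 0, 0.5, -0.81, 0.05, 1, 0, 0, 0, 0.5, -0.81, 0.05, 1, 0, 0, 0, 0.5, -0.81, 0.05, 1])

```text
time: 1.4
tcp_pos: [0.4309, -0.0496, 0.2502]
tcp_rot: [[0.998, 0.068, -0.0], [0.068, -0.998, 0.001], [-0.0, -0.001, -1.0]]
force: [-0.0, 0.0, 0.1]
finger_gap: 0.008
grasp_force: 0.0
```

Run:
```python
from h import *
st=telemetry.get_state();print(st["time"],st["tcp_pos"],st["force"],st["finger_gap"])
s=snapshot("wrist");cv2.imwrite("pics/w1.png",s["frame"])
```

```text
1.4 [ 0.4308541  -0.04956153  0.25018437] [-0.04825375  0.04008525  0.05039153] 0.008085392293831815
```

View pics/w1.png

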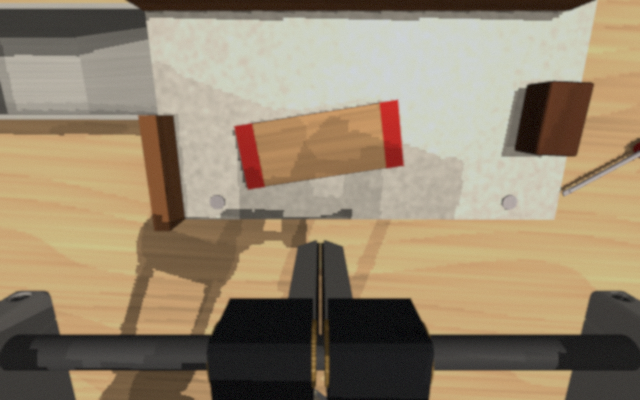

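The wrist view shows the ledge. The offcut's red bands are at about (249,157) and (392,133), the keeper is at (555,118), the guide wall at (162,170), and the facing's lower edge runs near row 12.

```bash
cat >> h.py <<'E'
def bands(s,roi=None,z=.196):
    H,S,V=cv2.split(cv2.cvtColor(s["frame"],cv2.COLOR_BGR2HSV))
    m=(((H<8)|(H>172))&(S>150)&(V>90)).astype(np.uint8)
    n,l,st,c=cv2.connectedComponentsWithStats(m)
    return [ray(s,c[i],z)[0] for i in np.argsort(-st[1:,4])[:2]+1]
E
python3 - <<'E'
from h import *
s=snapshot("wrist");f=s["frame"]
ex=np.array([.9979,.0645]);ey=np.array([-.0645,.9979]);o=np.array([.5135,-.0181])
S=lambda p:np.round(1e3*np.array([ex@(p-o),ey@(p-o)]),1)
b=bands(s);print([S(x[:2]) for x in b])
# corners by eye -> station: ledge near-left/right edge, guide wall inner top corner, keeper, facing lower edge
for n,p,z in(("ledge rear-near",(556,219),.16),("ledge rear-far",(596,0),.16),("near edge L",(190,218),.16),("gw inner top",(173,115),.19),("keeper top-left corner",(533,82),.19),("facing L",(150,13),.162),("facing R",(560,16),.162)):
    print(n,S(ray(s,p,z)[0][:2]))
E
```

```text
[array([-17.8, -72.4]), array([-33.3,  24.1])]
ledge rear-near [ -87. -218.]
ledge rear-far [  74.6 -215. ]
near edge L [-88.1  87. ]
gw inner top [-4.8 79.3]
keeper top-left corner [  17.5 -162.7]
facing L [64.7 99.7]
facing R [  63.9 -190.5]
```

Request:
play_rows(moves=[0, 0, 0, 0, 0, 0.13, 1, 0, 0, 0, 0, 0, 0.26, 1, 0, 0, 0, 0, 0, 0.267, 1, 0, 0, 0, 0.03, 0, 0.267, 1, 0, 0, 0, 0.06, 0, 0.267, 1])

```text
time: 2.12
tcp_pos: [0.4504, -0.0519, 0.1721]
tcp_rot: [[0.998, 0.064, 0.004], [0.064, -0.998, -0.001], [0.004, 0.001, -1.0]]
force: [-0.0, 1.1, 0.2]
finger_gap: 0.005
grasp_force: 0.0
```

Request:
play_rows(moves=[0, 0, 0, 0.02, 0, 0, 1, 0, 0, 0, 0.04, 0, 0, 1, 0, 0, 0, 0.06, 0, 0, 1, 0, 0, 0, 0.08, 0, 0, 1, 0, 0, 0, 0.1, 0, 0, 1])

```text
time: 2.75
tcp_pos: [0.4785, -0.049, 0.1703]
tcp_rot: [[0.998, 0.065, -0.0], [0.065, -0.998, -0.0], [-0.0, 0.0, -1.0]]
force: [-1.3, -0.3, 0.1]
finger_gap: 0.007
grasp_force: 0.4
```

Request:
play_rows(moves=[0, 0, 0, 0.02, 0, 0, 1, 0, 0, 0, 0.04, 0, 0, 1, 0, 0, 0, 0.06, 0, 0, 1, 0, 0, 0, 0.075, 0, 0, 1, 0, 0, 0, 0.085, 0, 0, 1])

```text
time: 3.38
tcp_pos: [0.5039, -0.0475, 0.1703]
tcp_rot: [[0.998, 0.065, -0.0], [0.065, -0.998, -0.0], [-0.0, 0.0, -1.0]]
force: [-1.1, 0.8, 0.4]
finger_gap: 0.008
grasp_force: 0.4
```

Run:
```python
from h import *
st=telemetry.get_state();print(st["tcp_pos"],st["force"])
s=snapshot("wrist");cv2.imwrite("pics/w2.png",s["frame"])
```

```text
[ 0.50393911 -0.04749573  0.17031223] [-1.11538923  0.80408444  0.42633226]
```

View pics/w2.png

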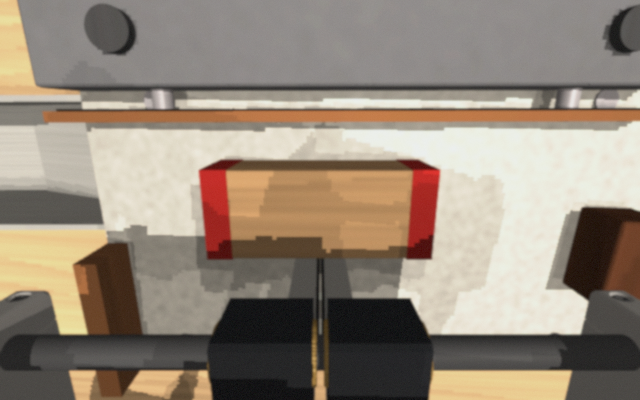

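The offcut is now flat on the tool and parallel to the facing (strip at rows 110–122, offcut's far edge at row 160), with roughly 20 mm to go.

Request:
play_rows(moves=[0, 0, 0, 0.013, 0, 0, 1, 0, 0, 0, 0.026, 0, 0, 1, 0, 0, 0, 0.038, 0, 0, 1, 0, 0, 0, 0.046, 0, 0, 1, 0, 0, 0, 0.05, 0, 0, 1])

```text
time: 4.05
tcp_pos: [0.5188, -0.0465, 0.1703]
tcp_rot: [[0.998, 0.065, -0.0], [0.065, -0.998, -0.0], [-0.0, 0.0, -1.0]]
force: [0.1, -0.4, 0.1]
finger_gap: 0.006
grasp_force: 0.3
```

Request:
play_rows(moves=[0, 0, 0, 0.003, 0, 0, 1, 0, 0, 0, 0.006, 0, 0, 1, 0, 0, 0, 0.009, 0, 0, 1, 0, 0, 0, 0.012, 0, 0, 1, 0, 0, 0, 0.012, 0, 0, 1])

```text
time: 4.68
tcp_pos: [0.5224, -0.0463, 0.1704]
tcp_rot: [[0.998, 0.065, 0.0], [0.065, -0.998, -0.0], [0.0, 0.0, -1.0]]
force: [-0.5, 0.4, -0.7]
finger_gap: 0.001
grasp_force: 0.0
```

Request:
play_rows(moves=[0, 0, 0, 0.002, 0, 0, 1, 0, 0, 0, 0.004, 0, 0, 1, 0, 0, 0, 0.006, 0, 0, 1, 0, 0, 0, 0.007, 0, 0, 1, 0, 0, 0, 0.007, 0, 0, 1])

```text
time: 5.3
tcp_pos: [0.5244, -0.0462, 0.1703]
tcp_rot: [[0.998, 0.065, -0.0], [0.065, -0.998, -0.0], [-0.0, 0.0, -1.0]]
force: [-0.7, 0.0, 1.2]
finger_gap: 0.007
grasp_force: 0.3
```

Request:
play_rows(moves=[0, 0, 0, 0.0015, 0, 0, 1, 0, 0, 0, 0.003, 0, 0, 1, 0, 0, 0, 0.0045, 0, 0, 1, 0, 0, 0, 0.005, 0, 0, 1, 0, 0, 0, 0.005, 0, 0, 1])

```text
time: 5.92
tcp_pos: [0.5253, -0.0462, 0.1704]
tcp_rot: [[0.998, 0.065, -0.001], [0.065, -0.998, -0.0], [-0.001, 0.0, -1.0]]
force: [-3.1, -1.4, 1.9]
finger_gap: 0.007
grasp_force: 1.5
```

Request:
play_rows(moves=[0, 0, 0, 0.001, 0, 0, 1, 0, 0, 0, 0.002, 0, 0, 1, 0, 0, 0, 0.0025, 0, 0, 1, 0, 0, 0, 0.0025, 0, 0, 1, 0, 0, 0, 0.0025, 0, 0, 1])

```text
time: 6.55
tcp_pos: [0.5255, -0.0461, 0.1704]
tcp_rot: [[0.998, 0.065, -0.002], [0.065, -0.998, -0.0], [-0.002, 0.0, -1.0]]
force: [-5.5, -0.7, 4.2]
finger_gap: 0.005
grasp_force: 2.8
```

Request:
play_rows(moves=[0, 0, 0, 0.001, 0, 0, 1, 0, 0, 0, 0.002, 0, 0, 1, 0, 0, 0, 0.003, 0, 0, 1, 0, 0, 0, 0.004, 0, 0, 1, 0, 0, 0, 0.004, 0, 0, 1])

```text
time: 7.18
tcp_pos: [0.5256, -0.0462, 0.1704]
tcp_rot: [[0.998, 0.065, -0.004], [0.065, -0.998, -0.001], [-0.004, 0.0, -1.0]]
force: [-6.6, -1.7, 5.9]
finger_gap: 0.008
grasp_force: 3.8
```

Request:
play_rows(moves=[0, 0, 0, 0.001, 0, -0.001, 1, 0, 0, 0, 0.002, 0, -0.002, 1, 0, 0, 0, 0.003, 0, -0.002, 1, 0, 0, 0, 0.004, 0, -0.002, 1, 0, 0, 0, 0.004, 0, -0.002, 1])

```text
time: 7.8
tcp_pos: [0.5258, -0.0461, 0.1704]
tcp_rot: [[0.998, 0.065, -0.007], [0.065, -0.998, -0.001], [-0.007, 0.0, -1.0]]
force: [-8.9, -2.4, 3.4]
finger_gap: 0.006
grasp_force: 4.4
```

Request:
play_rows(moves=[0, 0, 0, 0.001, 0, -0.001, 1, 0, 0, 0, 0.002, 0, -0.001, 1, 0, 0, 0, 0.002, 0, -0.001, 1, 0, 0, 0, 0.002, 0, -0.001, 1, 0, 0, 0, 0.002, 0, -0.001, 1])

```text
time: 8.43
tcp_pos: [0.5258, -0.0461, 0.1704]
tcp_rot: [[0.998, 0.065, -0.008], [0.065, -0.998, -0.001], [-0.008, 0.0, -1.0]]
force: [-9.3, -2.2, 3.3]
finger_gap: 0.005
grasp_force: 4.6
```

Request:
play_rows(moves=[0, 0, 0, 0, 0, 0, 1, 0, 0, 0, 0, 0, 0, 1, 0, 0, 0, 0, 0, 0, 1, 0, 0, 0, 0, 0, 0, 1, 0, 0, 0, 0, 0, 0, 1])

```text
time: 9.05
tcp_pos: [0.5258, -0.0461, 0.1704]
tcp_rot: [[0.998, 0.065, -0.008], [0.065, -0.998, -0.001], [-0.008, 0.0, -1.0]]
force: [-9.1, -1.8, 3.0]
finger_gap: 0.007
grasp_force: 4.6
```

Request:
play_rows(moves=[0, 0, 0, 0, 0, 0, 1, 0, 0, 0, 0, 0, 0, 1, 0, 0, 0, 0, 0, 0, 1, 0, 0, 0, 0, 0, 0, 1, 0, 0, 0, 0, 0, 0, 1])

```text
time: 9.68
tcp_pos: [0.5258, -0.0461, 0.1704]
tcp_rot: [[0.998, 0.065, -0.008], [0.065, -0.998, -0.001], [-0.008, 0.0, -1.0]]
force: [-8.9, -1.8, 3.0]
finger_gap: 0.005
grasp_force: 4.6
```

Run:
```python
from h import *
st=telemetry.get_state();print(st["tcp_pos"],st["force"],st["time"])
s=snapshot("wrist");cv2.imwrite("pics/w3.png",s["frame"])
```

```text
[ 0.52583128 -0.04609202  0.17042691] [-8.93633941 -1.7711291   3.00186687] 9.675
```

View pics/w3.png

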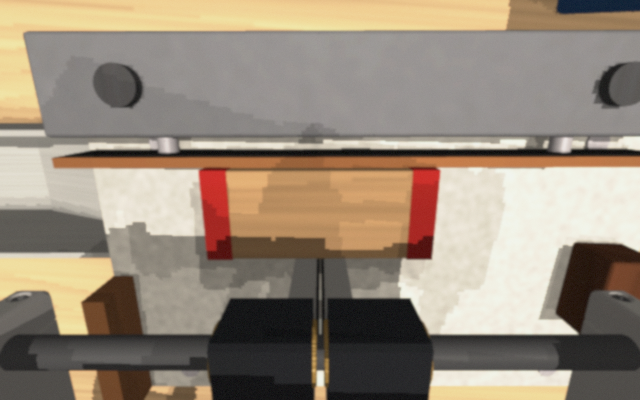

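The offcut lies flat along the facing (touching at row 168, cols 200–438), and it was pressed at about 9–10 N for over a second. Next I back off and go around to its rear end.

Request:
play_rows(moves=[0, 0, 0, -0.04, 0, 0, 1, 0, 0, 0, -0.08, 0, 0, 1, 0, 0, 0, -0.08, 0, -0.18, 1, 0, 0, 0, -0.08, 0.14, -0.2, 1, 0, 0, 0, -0.08, 0.28, -0.2, 1])

```text
time: 10.35
tcp_pos: [0.5123, -0.1319, 0.233]
tcp_rot: [[0.998, 0.066, 0.005], [0.066, -0.998, -0.001], [0.005, 0.002, -1.0]]
force: [0.8, 0.4, -0.8]
finger_gap: 0.005
grasp_force: 0.0
```

Run:
```python
from h import *
ex=np.array([.9979,.0645]);ey=np.array([-.0645,.9979]);o=np.array([.5135,-.0181])
S=lambda p:np.round(1e3*np.array([ex@(p-o),ey@(p-o)]),1)
st=telemetry.get_state();print(S(st["tcp_pos"][:2]),st["tcp_pos"],st["tcp_rot"],st["force"])
for n in("wrist","top"): print([S(x[:2]) for x in bands(snapshot(n))])
```

```text
[  -8.5 -113.5] [ 0.51231322 -0.13194289  0.2330137 ] [[ 0.99777967  0.06639169  0.0052804 ]
 [ 0.06639965 -0.9977922  -0.00134473]
 [ 0.00517947  0.00169236 -0.99998515]] [ 0.78460932  0.38976868 -0.83898401]
[array([  19.1, -299.9]), array([ 44. , -76.5])]
[array([ -44. , -398.6]), array([42.4, 21.1])]
```

Request:
play_rows(moves=[0, 0, 0, 0.1, 0, 0, 1, 0, 0, 0, 0.163, 0, 0.02, 1, 0, 0, 0, 0.163, 0, 0.12, 1, 0, 0, 0, 0.163, 0, 0.2, 1, 0, 0, 0, 0.163, 0, 0.203, 1])

```text
time: 11.08
tcp_pos: [0.5585, -0.1266, 0.1681]
tcp_rot: [[0.998, 0.066, -0.005], [0.066, -0.998, 0.002], [-0.004, -0.002, -1.0]]
force: [-0.0, 0.3, 0.1]
finger_gap: 0.002
grasp_force: 0.0
```

Request:
play_rows(moves=[0, 0, 0, 0, -0.015, 0, 1, 0, 0, 0, 0, -0.03, 0, 1, 0, 0, 0, 0, -0.045, 0, 1, 0, 0, 0, 0, -0.055, 0, 1, 0, 0, 0, 0, -0.065, 0, 1])

```text
time: 11.7
tcp_pos: [0.5588, -0.1087, 0.1707]
tcp_rot: [[0.998, 0.065, 0.001], [0.065, -0.998, -0.001], [0.001, 0.001, -1.0]]
force: [0.7, -0.1, 0.9]
finger_gap: 0.002
grasp_force: 0.4
```

Run:
```python
from h import *
ex=np.array([.9979,.0645]);ey=np.array([-.0645,.9979]);o=np.array([.5135,-.0181])
S=lambda p:np.round(1e3*np.array([ex@(p-o),ey@(p-o)]),1)
st=telemetry.get_state();print(S(st["tcp_pos"][:2]),st["force"])
s=snapshot("wrist");cv2.imwrite("pics/w4.png",s["frame"])
```

```text
[ 39.4 -93.3] [ 0.66828863 -0.06458644  0.89104538]
```

View pics/w4.png

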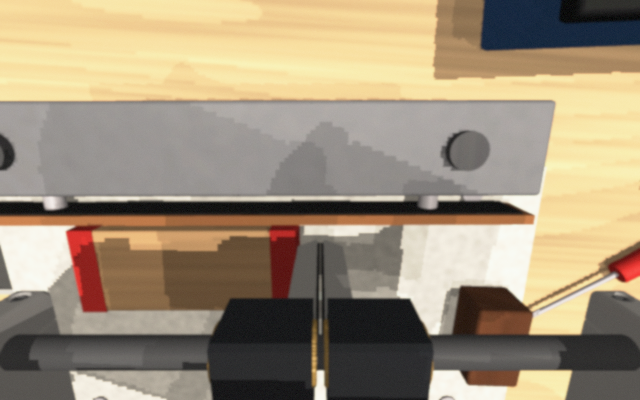

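The tool (shaft around col 320) is right behind the rear band (col 298), roughly centred, and the offcut is still flush with the facing. Now I slide it.

Request:
play_rows(moves=[0, 0, 0, 0, -0.015, 0, 1, 0, 0, 0, 0, -0.03, 0, 1, 0, 0, 0, 0, -0.045, 0, 1, 0, 0, 0, 0, -0.06, 0, 1, 0, 0, 0, 0, -0.075, 0, 1])

```text
time: 12.38
tcp_pos: [0.5571, -0.0858, 0.1704]
tcp_rot: [[0.998, 0.065, -0.0], [0.065, -0.998, -0.0], [-0.0, 0.0, -1.0]]
force: [0.0, -0.9, 1.9]
finger_gap: 0.005
grasp_force: 0.4
```

Request:
play_rows(moves=[0, 0, 0, 0, -0.02, 0, 1, 0, 0, 0, 0, -0.04, 0, 1, 0, 0, 0, 0, -0.06, 0, 1, 0, 0, 0, 0, -0.08, 0, 1, 0, 0, 0, 0, -0.1, 0, 1])

```text
time: 13.0
tcp_pos: [0.5552, -0.0557, 0.1703]
tcp_rot: [[0.998, 0.065, -0.0], [0.065, -0.998, -0.0], [-0.0, 0.0, -1.0]]
force: [0.7, -1.3, 0.6]
finger_gap: 0.005
grasp_force: 0.4
```

Run:
```python
from h import *
ex=np.array([.9979,.0645]);ey=np.array([-.0645,.9979]);o=np.array([.5135,-.0181])
S=lambda p:np.round(1e3*np.array([ex@(p-o),ey@(p-o)]),1)
st=telemetry.get_state();print(S(st["tcp_pos"][:2]),st["tcp_pos"],st["force"])
s=snapshot("wrist");cv2.imwrite("pics/w5.png",s["frame"])
```

```text
[ 39.1 -40.2] [ 0.55515906 -0.05571319  0.17033114] [ 0.74197851 -1.25002909  0.62350127]
```

View pics/w5.png

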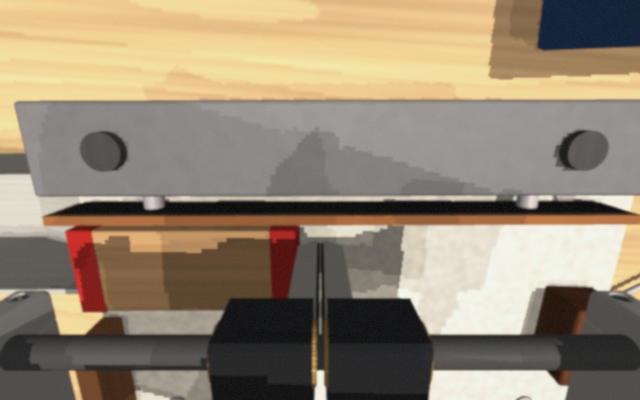

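The offcut is still flush (top edge at row 226) and its front is entering the gateway clear of the guide wall, so I keep going.

Request:
play_rows(moves=[0, 0, 0, 0, -0.025, 0, 1, 0, 0, 0, 0, -0.05, 0, 1, 0, 0, 0, 0, -0.075, 0, 1, 0, 0, 0, 0, -0.1, 0, 1, 0, 0, 0, 0, -0.125, 0, 1])

```text
time: 13.68
tcp_pos: [0.5527, -0.0181, 0.1703]
tcp_rot: [[0.998, 0.065, -0.0], [0.065, -0.998, 0.0], [-0.0, -0.0, -1.0]]
force: [-0.7, -0.2, 0.2]
finger_gap: 0.007
grasp_force: 0.2
```

Request:
play_rows(moves=[0, 0, 0, 0, -0.025, 0, 1, 0, 0, 0, 0, -0.05, 0, 1, 0, 0, 0, 0, -0.075, 0, 1, 0, 0, 0, 0, -0.1, 0, 1, 0, 0, 0, 0, -0.125, 0, 1])

```text
time: 14.3
tcp_pos: [0.5503, 0.019, 0.1704]
tcp_rot: [[0.998, 0.065, 0.0], [0.065, -0.998, -0.0], [0.0, 0.0, -1.0]]
force: [-0.4, -0.0, 0.5]
finger_gap: 0.005
grasp_force: 0.5
```

Request:
play_rows(moves=[0, 0, 0, 0, -0.025, 0, 1, 0, 0, 0, 0, -0.05, 0, 1, 0, 0, 0, 0, -0.075, 0, 1, 0, 0, 0, 0, -0.1, 0, 1, 0, 0, 0, 0, -0.125, 0, 1])

```text
time: 14.92
tcp_pos: [0.5478, 0.0567, 0.1703]
tcp_rot: [[0.998, 0.065, -0.0], [0.065, -0.998, 0.0], [-0.0, -0.0, -1.0]]
force: [0.3, 0.1, -0.2]
finger_gap: 0.003
grasp_force: 0.0
```

Run:
```python
from h import *
ex=np.array([.9979,.0645]);ey=np.array([-.0645,.9979]);o=np.array([.5135,-.0181])
S=lambda p:np.round(1e3*np.array([ex@(p-o),ey@(p-o)]),1)
st=telemetry.get_state();print(S(st["tcp_pos"][:2]),st["tcp_pos"],st["force"])
a=snapshot("wrist")["frame"];b=cv2.resize(snapshot("scene")["frame"][120:280,180:436],(640,400))
cv2.imwrite("pics/w6.png",cv2.resize(np.vstack([a,b]),(480,600)))
```

```text
[39.1 72.4] [0.54781724 0.05670722 0.17026271] [ 0.27529678  0.07375117 -0.19848367]
```

View pics/w6.png

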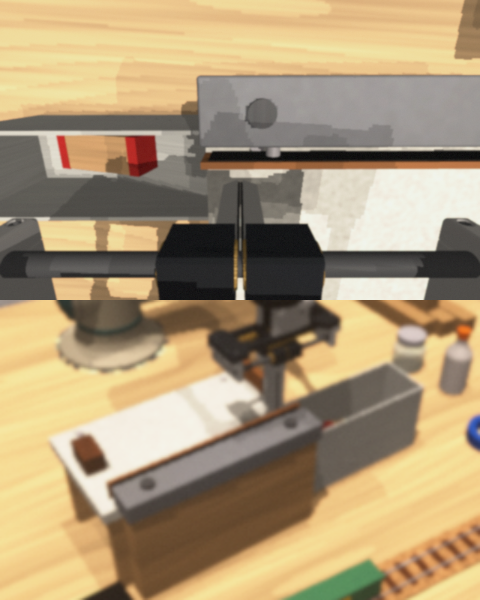

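The offcut has dropped and lies in the chute (wrist view, cols 60–155 and rows 135–175). I'll retreat straight up and check that it is at rest.

Request:
play_rows(moves=[0, 0, 0, 0, 0.03, -0.03, 1, 0, 0, 0, 0, 0.03, -0.18, 1, 0, 0, 0, 0, 0.03, -0.3, 1, 0, 0, 0, 0, 0.03, -0.4, 1, 0, 0, 0, 0, 0.03, -0.4, 1])

```text
time: 15.65
tcp_pos: [0.5501, 0.0462, 0.2934]
tcp_rot: [[0.998, 0.064, 0.006], [0.064, -0.998, -0.001], [0.006, 0.001, -1.0]]
force: [0.1, 0.8, -0.3]
finger_gap: 0.003
grasp_force: 0.0
```

Run:
```python
from h import *
st=telemetry.get_state();print(st["time"],st["force"])
s=snapshot("wrist");f=s["frame"];print([proj(s,b) for b in bands(s,z=.08)])
import time
for _ in range(8): t=snapshot("wrist")
print([proj(t,b) for b in bands(t,z=.08)])
cv2.imwrite("pics/w7.png",f)
```

```text
15.65 [ 0.09382054  0.7612541  -0.30208724]
[array([[213.3952164 , 179.65034169]]), array([[139.80275229, 177.12844037]])]
[array([[213.19888889, 177.07444444]]), array([[138.82666667, 174.45777778]])]
```

View pics/w7.png

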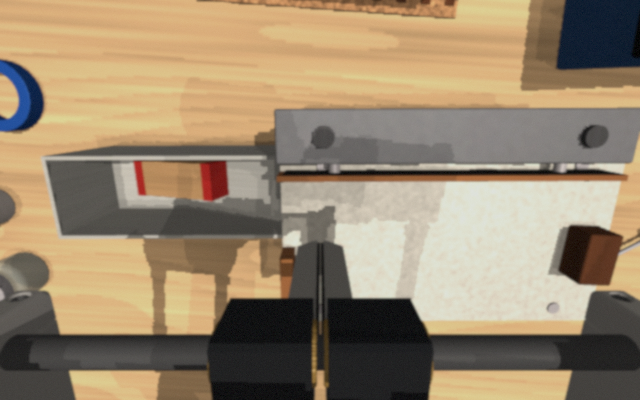

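The offcut is at rest in the chute (cols 136–228, rows 160–200), the keeper hasn't moved, and the tool is clear.

```bash
python3 -c "
from workcell import ticket
print(ticket.job_done())"
```

```text
the job is handed in; nothing more can be done
None
```

I pressed the offcut flat against the facing at about 9–10 N for over a second, then slid it along the fence into the chute, where it came to rest. I handed the job in at about 16 s; the highest force I read was about 10 N, and the tool touched nothing but the offcut.

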